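# Weigh down a glued lampshade crown and set the timer

### The job

The round cap on top of the domed wooden shade form has just been glued. Lower the pressing weight gently onto the very top of the dome, underside down, and let go so that it stays balanced there, practically level; do not drop it. Then turn the timer's dial clockwise until its pointer stands at the bold mark, and leave the lamp, tape measure, bead tray and marker pen where they are.

Things in the scene. Friction and masses are not known exactly. Their poses are not given: they have to be found in the camera images.
- dome: Pale wooden dome, fixed to the bench: a foot disc 216 mm across and 12 mm high, a straight cylindrical side 200 mm across up to 50 mm, then a half ball of radius 100 mm; the darker round cap at its top is the glued piece, about 70 mm across and flush. Origin: centre of the underside, z up.
- crown (a point): The topmost point of the dome, 150 mm above the bench, on its axis.
- weight: Pressing weight, 0.55 kg: flat steel bar 120 (x) by 40 (y) by 14 (z) mm; on its top, centred, a wooden grip block 70 (x) by 22 (y) mm, from 14 to 40 mm above the underside. Starts flat on the bench, grip up, at either side of the dome. Balance point: its centre. Origin: centre of the flat underside; x along the bar, z up. Any direction of the bar on the dome will do.
- timer: Bench timer, fixed to the bench: a white box 124 by 124 mm, 45 mm high, with a grey dial knob in the middle of its top and twelve marks around it: eleven thin ones and one bold one. At the other side of the dome from the weight. Origin: centre of the underside; z up.
- timer_mark (a point): Centre of the bold black mark (16 by 6 mm) on the timer's top, 52 mm from the dial's axis, in the +y direction of the box.
- timer_grip (a point): On the dial's axis, in its raised grip bar, 65 mm above the bench. The bar is 62 mm long (36 mm from the axis away from the pointer, 26 mm on the pointer side), 14 mm wide, from 53 to 77 mm above the bench, on a disc 86 mm across whose top is at 53 mm. Its x axis runs along the bar, away from the pointer.
- timer_pointer (a point): Near the tip of the dial's narrow pointer, 40 mm from the axis, at the end of the grip bar that carries the white line on its top.
- timer_knob (a joint): Angle of the dial in rad, growing clockwise seen from above, range 0 to 4.7. At 0 the pointer points to the -x direction of the box; at 1.571 it points at the bold mark.
- lamp: Amber glass lamp base with brass burner, 140 mm across, 150 mm high, 0.7 kg. Origin: centre of the underside. Leave it alone.
- tape: Orange tape measure, 72 by 40 by 66 mm high. Origin: centre of the underside. Leave it alone.
- tray: Open wooden bead tray, 100 by 170 by 40 mm high. Origin: centre of the underside. Leave it alone.
- marker: White marker pen, lying, 130 mm long, 16 mm thick. Origin: under its middle. Leave it alone.
Things that resemble listed ones, but are neither listed nor needed, are in the scene too. There is more than one size of the timer; the job needs the middle-sized.

How it is judged (in metres and radians):
On the way, in this order (a step that is already met when the one before it is completed fails the run):
1. the weight rests on the crown, nearly level and let go (distance between weight and crown below 0.022 m and angle between weight's own z axis and vertical below 0.17 rad and contact force between weight and dome above 1 N and contact force between the fingers and weight below 0.1 N and linear speed of weight below 0.05 m/s), for 0.3 s.
2. the dial's pointer stands at the bold mark (value of joint timer_knob between 1.431 and 1.711 rad), for 0.2 s.
At the end, for the whole second after the job is handed in: The weight lies at rest on the dome, balanced, the centre of its underside within 22 mm of the crown and tilted less than 0.17 rad (10 degrees), and the dial's pointer is within 0.14 rad (8 degrees) of the bold mark (all of step 2 and distance between weight and crown below 0.022 m and angle between weight's own z axis and vertical below 0.17 rad and contact force between weight and dome above 1 N and linear speed of weight below 0.05 m/s and angular speed of weight below 0.5 rad/s); the robot touches nothing.
It fails at once if the weight is dropped: it moves faster than 0.4 m/s with no finger on it (contact force between the fingers and weight below 0.1 N and linear speed of weight above 0.4 m/s).
It fails at once if the lamp, tape measure, bead tray or marker pen is moved more than 30 mm, or the lamp tips (distance of any of lamp, tape, tray, marker from where it was at the start of the episode above 0.03 m or angle between lamp's own z axis and vertical above 0.3 rad).
It also fails if it takes over 51 s, if anything falls off the work surface, if the arm or the gripper's body presses on something with over 40 N, if the wrist force passes 120 N, or if a joint passes its speed limit or range.

### The arm

A 6-joint arm with a two-finger parallel gripper is mounted at the origin on the work surface. World frame = base frame: x ahead of the robot, y to its left, z up, the work surface at z = 0. Lengths are in m, angles in degrees, forces in N, time in s.
With the tool pointing down it reaches from about 0.375 to 0.9 m from the base axis. Payload 3.1 kg.
Tool frame: the origin (TCP) lies between the finger pads; the fingertips stand 22 mm ahead of it and the grasp point (between the pads) lies 3 mm ahead of it (bot.tip_extent is the distance from the TCP to the fingertips, in m); y points along the fingers, z is the direction in which the jaws open and shut, and the axes are right-handed (so a half turn about y gives the same grasp; the last joint's range is limited). The gripper opens to 87 mm and grips with 3 to 60 N. Pads are 19 mm wide; open, the fingers measure 117 mm over their backs; the gripper's body (75 mm by 190 mm) begins 51 mm behind the grasp point.
Start: joints at [66.664, 30.224, 82.088, -0, 67.689, -10.227], TCP at [0.142, 0.609, 0.245] pointing down, gripper open.
Joint ranges: [-176.69, 176.69], [-43.24, 126.21], [12.49, 139.97], [-82, 262], [0, 151.66], [-163.58, 163.58]. Speed limits (degrees/s): [159.86, 159.86, 180, 180, 180, 180].

### API

Orientations are given as a 3x3 rotation matrix whose columns are the frame's x, y, z axes.
In Python, from rig import bot, eyes, models gives the robot as it stands. The module is installed in compiled form; this text tells all that it offers.
- The arm moves only by the tool arm_command, never from a script. Its arguments are lists of equal length, an entry for each row: "translation": the shift along the tool's x, y, z each as a share of 0.08 m, from -1 to 1, a list of three; "rotation": the turn, a rotation vector about the tool's x, y, z each as a share of 60 degrees, from -1 to 1, a list of three; "grip": the closure, from -1 (fully open) to 1 (shut), so that 0 is half open. In form: {"translation": [[x, y, z], ...], "rotation": [[rx, ry, rz], ...], "grip": [grip, ...]}. A call has 1 to 5 rows; each row is the pose to reach, as a shift and turn from the pose commanded when the call began, along the tool's axes at that moment; what a row does not reach only later rows make up. A row lasts 1/10 s, in which the tool goes at most 50 mm and 8.59 degrees, less where a joint would pass 70% of its speed; a pose out of reach is approached as far as the arm can. A call with a number of a shift or a turn outside -1 to 1 is refused whole. A call with a gripper value outside its range is refused whole. The fingers move at their own pace and stop on an object; the grip force is fixed at half the most. Time passes only in rows, so rows that repeat a pose let the fingers close. It gives the time, the measured TCP pose, the force and the opening at its end, in the units of the state.
- bot.read_state(): the state, without advancing time (a new reading comes with each control period).
- eyes.capture(name): name is "side" or "top"; returns a dict with "image" (480x640x3 uint8, blue, green, red), "mtx" (3x3 intrinsics, pixels), "dist_coeffs" ([k1, k2, p1, p2, k3] as OpenCV has them; the pictures are not rectified), "rvec" (rotation vector, rad) and "tvec" (3), from world to camera coordinates, as OpenCV has them. Camera axes: x right, y down, z forward; pixel columns grow to the right and rows downward; lengths in m; the calibration is good to about 2 mm. A picture is of the moment at which its call begins. There is no depth.
- bot.hand_in(): hands the job in, once; it reports no verdict.
Trained networks look in the newest picture that a camera, given by its name, has taken for a name from the list of things; names that differ only in an ending like _2 or _b are one class to them, and where a whole thing is asked for, a point or a joint stands for the part that bears it (a point fixed in the world has none). Each returns a list of dicts, best first, with "conf" (0 to 1); they miss things now and then, are a little off and sometimes report something else, mostly with a low value. They report only what shows in the picture. A call takes as long as a camera call. They do not tell look-alikes from the thing itself.
- models.recognise(camera, thing): "extent" ([left, top, right, bottom] as shares, 0 to 1, of the picture: columns of its width, rows of its height, round what is visible of it).
- models.spot_point(camera, thing): "point" ([column, row] as shares, 0 to 1, of the picture: columns of its width, rows of its height: a listed point, or the origin of a listed thing).
The state is a dict: "time_s": time; "joint_positions": joint angles; "qvel": joint speeds; "tau": joint torques, N m; "position": TCP position; "tcp_rot": TCP orientation; "force": force on the tool from outside, world axes, zero at the start; "moment": the same for the moment, N m; "opening": opening from 0.0 (shut) to 1.0 (fully open).
Only numpy, scipy, OpenCV 4.12 (cv2) and the standard library are available. Lean on these libraries where they do the work, as an engineer would, in place of code of your own. Each camera call takes 0.05 s, during which the arm holds its last target. There are 200 camera calls.

## Working session

There is one attempt and no reset: what is moved stays moved. The work goes in short steps, Python scripts to look and compute and a tool call to move; the robot and the scene stay as the last step left them, time stands still between calls to the robot, and variables do not carry over. Pictures are saved under pics/ and viewed, about 8 in all and at most 12, crops included, and the job is handed in when it is done.

Besides the shell and the picture viewer there is one more tool, called after "Request:" by a JSON object that holds its "op" and its "data". arm_command: Moves the arm, as the interface text tells. Shift numbers are shares of 0.08 m and turn numbers shares of 60 degrees, none past 1 either way. Its arguments: {"type":"object","properties":{"translation":{"type":"array"},"rotation":{"type":"array"},"grip":{"type":"array"}},"required":["translation","rotation","grip"]}

```bash
mkdir -p pics; cat > h.py <<'E'
import numpy as np, cv2
from rig import bot, eyes, models
def cam(n): 
    c=eyes.capture(n); c['R']=cv2.Rodrigues(np.array(c['rvec'],float))[0]; c['t']=np.array(c['tvec'],float).ravel(); return c
def ray(c,px):
    u=cv2.undistortPoints(np.array([[px]],float),np.array(c['mtx'],float),np.array(c['dist_coeffs'],float))[0,0]
    return -c['R'].T@c['t'], c['R'].T@np.array([u[0],u[1],1.])
def onz(c,px,z):
    o,d=ray(c,px); return o+d*(z-o[2])/d[2]
def proj(c,P): return cv2.projectPoints(np.array(P,float).reshape(-1,1,3),np.array(c['rvec'],float),np.array(c['tvec'],float),np.array(c['mtx'],float),np.array(c['dist_coeffs'],float))[0][:,0]
def tri(ca,pa,cb,pb):
    o1,d1=ray(ca,pa);o2,d2=ray(cb,pb)
    s=np.linalg.lstsq(np.c_[d1,-d2],o2-o1,rcond=None)[0]
    a,b=o1+s[0]*d1,o2+s[1]*d2
    return (a+b)/2,np.linalg.norm(a-b)
def px(p): return np.array(p)*[640,480]
E
python3 - <<'E'
from h import *
np.set_printoptions(precision=3,suppress=True)
C={n:cam(n) for n in('side','top')}
for n,c in C.items():
    cv2.imwrite(f'pics/{n}0.png',c['image']); print(n,'cam at',-c['R'].T@c['t'])
    for th in ['dome','crown','weight','timer','timer_mark','timer_grip','timer_pointer','lamp','tape','tray','marker']:
        print(th,[(np.round(px(d['point'])).tolist(),round(d['conf'],2)) for d in models.spot_point(n,th)[:4]])
s=bot.read_state();print(s['position'],s['tcp_rot'],s['time_s'])
E
```

```text
side cam at [ 0.246 -1.     0.883]
dome [([327.0, 271.0], 0.89)]
crown [([326.0, 220.0], 0.78)]
weight [([275.0, 217.0], 0.93), ([325.0, 271.0], 0.18)]
timer [([201.0, 416.0], 0.73), ([376.0, 380.0], 0.6), ([311.0, 435.0], 0.59)]
timer_mark [([193.0, 367.0], 0.96), ([298.0, 408.0], 0.91), ([324.0, 220.0], 0.73), ([371.0, 347.0], 0.56)]
timer_grip [([196.0, 383.0], 0.9), ([382.0, 360.0], 0.89), ([311.0, 419.0], 0.65)]
timer_pointer [([296.0, 425.0], 0.98), ([166.0, 392.0], 0.85), ([359.0, 353.0], 0.64)]
lamp [([367.0, 220.0], 0.89)]
tape [([259.0, 272.0], 0.63)]
tray [([429.0, 275.0], 0.93), ([366.0, 347.0], 0.31)]
marker [([447.0, 342.0], 0.55), ([366.0, 216.0], 0.22)]
top cam at [ 0.413 -0.027  1.022]
dome [([307.0, 223.0], 0.86)]
crown [([305.0, 214.0], 0.57)]
weight [([179.0, 248.0], 0.64), ([225.0, 137.0], 0.56)]
timer [([463.0, 225.0], 0.83), ([461.0, 381.0], 0.83), ([506.0, 300.0], 0.58)]
timer_mark [([494.0, 304.0], 0.89), ([435.0, 392.0], 0.84), ([449.0, 225.0], 0.79), ([306.0, 223.0], 0.46)]
timer_grip [([516.0, 297.0], 0.98), ([471.0, 396.0], 0.96), ([474.0, 222.0], 0.8)]
timer_pointer [([517.0, 313.0], 0.91), ([457.0, 234.0], 0.76), ([470.0, 422.0], 0.6)]
lamp [([225.0, 139.0], 0.79), ([181.0, 249.0], 0.56)]
tape [([281.0, 297.0], 0.62)]
tray [([352.0, 124.0], 0.61)]
marker []
[0.142 0.609 0.245] [[ 0.974 -0.     0.227]
 [-0.227  0.     0.974]
 [-0.    -1.     0.   ]] 1.2
```

View pics/top0.png

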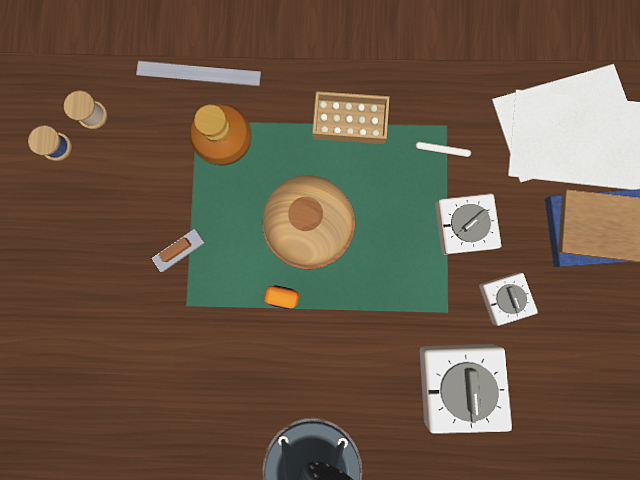

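View pics/side0.png

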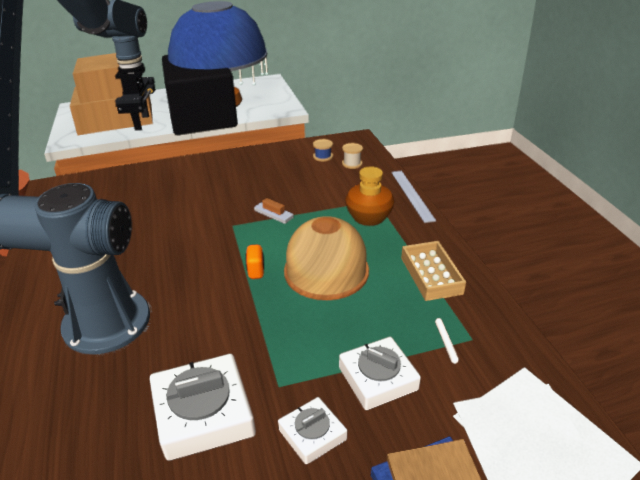

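Top view: timers are at (470,223) (middle), (509,300) (small) and (466,390) (large). The weight is at (178,250), and the lamp is the only other thing the network took for it, at (221,134). The steel ruler at (198,73) could also be mistaken for it. I choose the middle timer and the bar with the wooden grip, and check both in one crop.

```bash
python3 - <<'E'
from h import *
np.set_printoptions(precision=4,suppress=True)
T=cam('top');S=cam('side')
def crop(c,x,y,w,h): return cv2.resize(c['image'][y:y+h,x:x+w],(400,300),interpolation=cv2.INTER_CUBIC)
cv2.imwrite('pics/crop1.png',np.vstack([np.hstack([crop(T,430,182,80,60+0),crop(T,138,220,80,60)]),np.hstack([crop(S,330,330,100,75),crop(S,235,180,80,60)])]))
P=lambda n,a,b:print(n,*tri(T,a,S,b))
def blob(c,box,lo,hi):
    x,y,w,h=box;hsv=cv2.cvtColor(c['image'][y:y+h,x:x+w],cv2.COLOR_BGR2HSV);m=cv2.inRange(hsv,lo,hi)
    n,l,s,ce=cv2.connectedComponentsWithStats(m);i=1+np.argmax(s[1:,4]);return ce[i]+[x,y],s[i]
for n,bt,bs in (('grip',(145,225,65,55),(250,195,50,30)),('cap',(280,190,55,45),(305,212,45,25))):
    for c,b in((T,bt),(S,bs)):
        x,y,w,h=b; print(n,cv2.cvtColor(c['image'],cv2.COLOR_BGR2HSV)[y+h//2,x+w//2-6:x+w//2+6:3].tolist())
print('timer dial', *tri(T,(470,223),S,(380,362)))
for z in(0.04,0.05,0.053): print(z,onz(T,(470,223),z),onz(S,(380,362),z))
for q in[(470,223),(509,300),(466,390)]:print('t',onz(T,q,.04))
print('small/large side extents', [onz(T,q,.045) for q in [(438,201),(493,195),(500,248),(441,254)]])
print('weight ends',[onz(T,q,.014) for q in [(152,260),(191,230),(203,243),(163,271)]])
print('cap',tri(T,(306,214),S,(327,226)), 'dome axis foot onz', onz(T,(307,223),0))
print('wgrip',tri(T,(175,250),S,(273,205)))
E
```

```text
grip [[13, 142, 162], [13, 145, 164], [12, 152, 156], [12, 170, 129]]
grip [[9, 89, 166], [12, 184, 166], [13, 186, 162], [13, 185, 161]]
cap [[13, 143, 169], [13, 143, 171], [13, 147, 166], [13, 145, 167]]
cap [[13, 170, 175], [12, 167, 177], [13, 170, 175], [13, 173, 175]]
timer dial [ 0.5509 -0.3387  0.05  ] 0.004246534041459615
0.04 [ 0.5502 -0.3413  0.04  ] [ 0.5567 -0.3309  0.04  ]
0.05 [ 0.5488 -0.3381  0.05  ] [ 0.5531 -0.3388  0.05  ]
0.053 [ 0.5484 -0.3372  0.053 ] [ 0.552  -0.3412  0.053 ]
t [ 0.5502 -0.3413  0.04  ]
t [ 0.3821 -0.4234  0.04  ]
t [ 0.1886 -0.3277  0.04  ]
small/large side extents [array([ 0.5977, -0.2694,  0.045 ]), array([ 0.6136, -0.3911,  0.045 ]), array([ 0.4952, -0.4044,  0.045 ]), array([ 0.479 , -0.2755,  0.045 ])]
weight ends [array([0.4522, 0.3795, 0.014 ]), array([0.5237, 0.2933, 0.014 ]), array([0.4941, 0.2639, 0.014 ]), array([0.4275, 0.3525, 0.014 ])]
cap (array([0.5495, 0.0202, 0.1417]), np.float64(0.004410094375104597)) dome axis foot onz [0.5478 0.0252 0.    ]
wgrip (array([0.4767, 0.3213, 0.0316]), np.float64(0.0028328956724986043))
```

View pics/crop1.png

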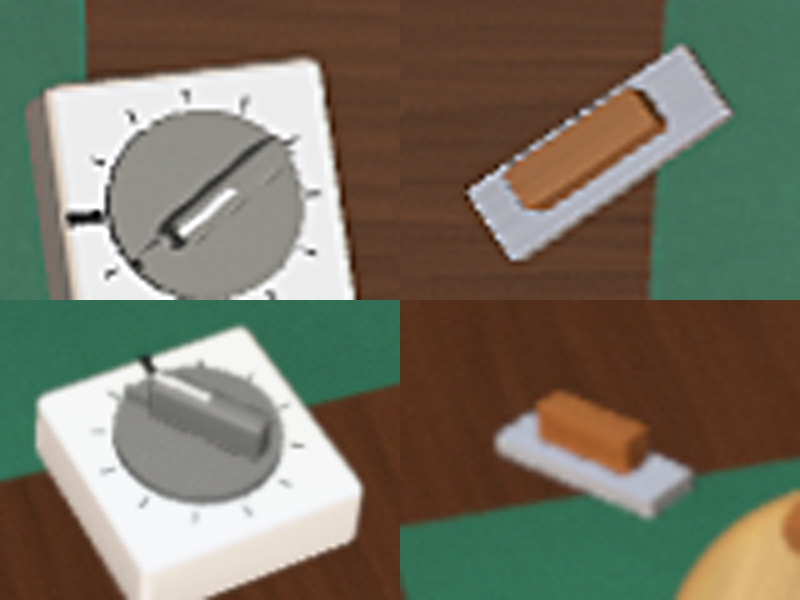

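```bash
cat >> h.py <<'E'
def go(tgt,phi=None):
    s=bot.read_state();R=np.array(s['tcp_rot']);p=np.array(s['position'])
    d=R.T@(np.array(tgt)-p)/.08
    f=np.degrees(np.arctan2(R[1,2],R[0,2]))
    dr=0 if phi is None else ((f-phi+90)%180-90)/60
    print('t',np.round(s['time_s'],2),'pos',np.round(p,4),'phi',round(f,1),'shares',np.round(d,3),'ry',round(dr,3),'F',np.round(s['force'],1),'op',round(s['opening'],3))
E
python3 - <<'E'
from h import *
np.set_printoptions(precision=4,suppress=True)
T=cam('top');S=cam('side')
c=onz(T,(470.6,223.4),.053);m=onz(T,(447,225.4),.045);p=onz(T,(457,234.4),.058)
co=np.mean([onz(T,q,.045) for q in [(438.5,200),(494,194.2),(500.5,249),(442,254)]],0)
A=lambda v:np.degrees(np.arctan2(v[1],v[0]))
l=onz(T,(466,229),.077)-onz(T,(477,220),.077)
print('dial',c,'box',co,'mark ang',A(m-co),'ptr ang',A(p-c),A(l))
k=[onz(T,q,.014) for q in [(151.6,258),(195,229),(204.4,242.6),(161.4,272)]]
print('weight',np.mean(k,0),A(k[1]-k[0]),A(k[2]-k[3]),np.linalg.norm(k[1]-k[0]),np.linalg.norm(k[2]-k[1]))
# cap
for n,cc,(x,y,w,h) in(('T',T,(283,192,46,46)),('S',S,(308,214,38,22))):
    g=cv2.cvtColor(cc['image'],cv2.COLOR_BGR2HSV)[y:y+h,x:x+w]
    _,b=cv2.threshold(g[...,1],0,255,cv2.THRESH_OTSU); 
    _,b2=cv2.threshold(g[...,2],0,255,cv2.THRESH_OTSU+cv2.THRESH_BINARY_INV)
    for mm in(b,b2):
        k,_=cv2.findContours(mm,cv2.RETR_EXTERNAL,cv2.CHAIN_APPROX_NONE);k=max(k,key=len);e=cv2.fitEllipse(k)
        q=np.array(e[0])+[x,y];print(n,q,e[1],onz(cc,q,.1437))
# dome outline vs hypothesized sphere: reproject
im=T['image'].copy();i2=S['image'].copy()
th=np.linspace(0,2*np.pi,60)
X=np.array([.550,.0225])
for I,cc in((im,T),(i2,S)):
    for r,z in((.035,.1437),(.108,.012)):
        for q in proj(cc,np.c_[X[0]+r*np.cos(th),X[1]+r*np.sin(th),0*th+z]): cv2.circle(I,tuple(int(round(v*8)) for v in q),4,(255,0,0),-1,shift=3)
cv2.imwrite('pics/dome1.png',np.hstack([cv2.resize(im[160:285,250:370],None,fx=3.3,fy=3.3),cv2.resize(i2[190:315,265:385],None,fx=3.3,fy=3.3)]))
E
```

```text
dial [ 0.5475 -0.3384  0.053 ] box [ 0.5469 -0.3367  0.045 ] mark ang 94.62734128089845 ptr ang 129.2895358834407 130.3163192656897
weight [0.4758 0.3204 0.014 ] -54.262170084919816 -53.758959784087544 0.11891842236342075 0.03902463304267823
T [305.1265 213.4215] (33.49782180786133, 33.88215637207031) [0.5482 0.0223 0.1437]
T [305.688  213.6659] (32.6224479675293, 38.81753158569336) [0.5477 0.0211 0.1437]
S [325.9706 224.8868] (15.934306144714355, 28.983718872070312) [0.55   0.0226 0.1437]
S [327.3    217.0895] (7.486283779144287, 41.50147247314453) [0.5627 0.0536 0.1437]
```

View pics/dome1.png

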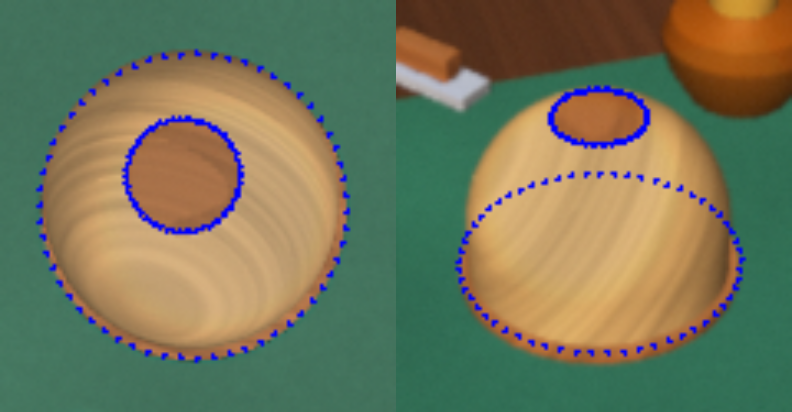

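The overlay puts the crown at about (0.549, 0.0225): the cap and foot circles fit in both views. The weight is at (0.4755, 0.3205) with the bar at -54°, so the jaws go to 36°. The dial needs about 35° clockwise.

```bash
python3 -c "
from h import *
go([.4755,.3205,.13],36)"
```

```text
t 1.4 pos [0.1417 0.6087 0.2446] phi 76.9 shares [ 4.881  1.432 -2.563] ry 0.682 F [ 0.1 -0.2  0.4] op 0.997
```

Request:
{"op": "arm_command", "data": {"translation": [[0.5, 0.1, -0.25], [0.98, 0.2, -0.5], [0.98, 0.2, -0.5]], "rotation": [[0, 0, 0], [0, 0, 0], [0, 0, 0]], "grip": [-1, -1, -1]}}

```text
time_s: 1.7
position: [0.2118, 0.5485, 0.2274]
tcp_rot: [[0.973, -0.0, 0.231], [-0.231, -0.004, 0.973], [0.001, -1.0, -0.004]]
force: [-0.4, -0.3, 0.2]
opening: 1.002
```

Request:
{"op": "arm_command", "data": {"translation": [[0.5, 0.15, -0.25], [0.98, 0.3, -0.5], [0.98, 0.3, -0.5]], "rotation": [[0, 0, 0], [0, 0, 0], [0, 0, 0]], "grip": [-1, -1, -1]}}

```text
time_s: 2.0
position: [0.2789, 0.4922, 0.2032]
tcp_rot: [[0.973, -0.001, 0.232], [-0.232, -0.003, 0.973], [-0.0, -1.0, -0.003]]
force: [-0.4, 0.7, 0.1]
opening: 1.002
```

Request:
{"op": "arm_command", "data": {"translation": [[0.5, 0.15, -0.25], [0.98, 0.3, -0.5], [0.98, 0.3, -0.5]], "rotation": [[0, 0, 0], [0, 0, 0], [0, 0, 0]], "grip": [-1, -1, -1]}}

```text
time_s: 2.3
position: [0.3463, 0.4364, 0.1795]
tcp_rot: [[0.973, -0.0, 0.231], [-0.231, -0.002, 0.973], [0.0, -1.0, -0.002]]
force: [-0.4, 0.3, 0.5]
opening: 1.0
```

Request:
{"op": "arm_command", "data": {"translation": [[0.5, 0.15, -0.25], [0.98, 0.3, -0.5], [0.98, 0.3, -0.5]], "rotation": [[0, 0, 0], [0, 0, 0], [0, 0, 0]], "grip": [-1, -1, -1]}}

```text
time_s: 2.6
position: [0.4139, 0.3802, 0.1558]
tcp_rot: [[0.973, 0.001, 0.231], [-0.231, -0.0, 0.973], [0.001, -1.0, -0.0]]
force: [0.4, 1.0, 0.6]
opening: 0.998
```

Request:
{"op": "arm_command", "data": {"translation": [[0.3, 0.1, -0.15], [0.6, 0.2, -0.3], [0.9, 0.3, -0.5], [0.96, 0.3, -0.55], [0.96, 0.3, -0.55]], "rotation": [[0, 0.14, 0], [0, 0.28, 0], [0, 0.42, 0], [0, 0.56, 0], [0, 0.68, 0]], "grip": [-1, -1, -1, -1, -1]}}

```text
time_s: 3.1
position: [0.476, 0.3222, 0.1327]
tcp_rot: [[0.583, 0.0, 0.812], [-0.812, 0.001, 0.583], [-0.001, -1.0, 0.0]]
force: [0.1, -0.5, 0.6]
opening: 1.003
```

```bash
python3 - <<'E'
from h import *
go([.4755,.3205,.041],36)
T=cam('top');S=cam('side')
cv2.imwrite('pics/w1.png',np.hstack([cv2.resize(T['image'][190:310,110:230],(400,400)),cv2.resize(S['image'][130:250,215:335],(400,400))]))
E
```

```text
t 3.1 pos [0.476  0.3222 0.1327] phi 35.7 shares [ 0.014  1.146 -0.018] ry -0.005 F [ 0.1 -0.5  0.6] op 1.003
```

View pics/w1.png

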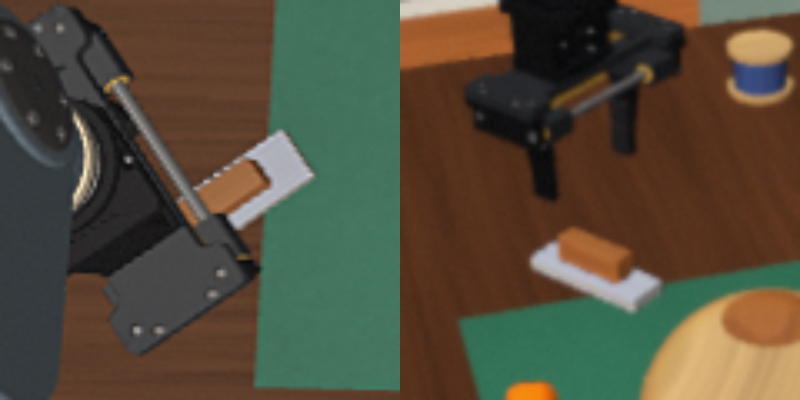

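The jaws straddle the grip block and line up with it (side crop: block at (595,252), fingers either side above it). I go down and close.

Request:
{"op": "arm_command", "data": {"translation": [[0.01, 0.4, -0.02], [0.01, 0.7, -0.02], [0.01, 0.9, -0.02], [0.01, 0.95, -0.02]], "rotation": [[0, 0, 0], [0, 0, 0], [0, 0, 0], [0, 0, 0]], "grip": [-1, -1, -1, -1]}}

```text
time_s: 3.6
position: [0.4731, 0.3207, 0.0551]
tcp_rot: [[0.592, -0.003, 0.806], [-0.806, -0.001, 0.592], [-0.001, -1.0, -0.003]]
force: [0.9, -0.3, -0.7]
opening: 1.0
```

Request:
{"op": "arm_command", "data": {"translation": [[0, 0.1, 0], [0, 0.19, 0], [0, 0.19, 0], [0, 0.19, 0], [0, 0.19, 0]], "rotation": [[0, 0, 0], [0, 0, 0], [0, 0, 0], [0, 0, 0], [0, 0, 0]], "grip": [-1, -1, 0, 1, 1]}}

```text
time_s: 4.1
position: [0.4752, 0.32, 0.0419]
tcp_rot: [[0.589, 0.001, 0.808], [-0.808, 0.0, 0.589], [0.0, -1.0, 0.001]]
force: [0.2, 0.8, 0.1]
opening: 0.809
```

Request:
{"op": "arm_command", "data": {"translation": [[0, 0, 0], [0, 0, 0], [0, 0, 0], [0, 0, 0], [0, 0, 0]], "rotation": [[0, 0, 0], [0, 0, 0], [0, 0, 0], [0, 0, 0], [0, 0, 0]], "grip": [1, 1, 1, 1, 1]}}

```text
time_s: 4.6
position: [0.4751, 0.32, 0.0414]
tcp_rot: [[0.589, 0.001, 0.808], [-0.808, 0.0, 0.589], [0.0, -1.0, 0.001]]
force: [2.9, 1.7, -0.9]
opening: 0.355
```

Request:
{"op": "arm_command", "data": {"translation": [[0, 0, 0], [0, 0, 0], [0, 0, 0], [0, 0, 0], [0, 0, 0]], "rotation": [[0, 0, 0], [0, 0, 0], [0, 0, 0], [0, 0, 0], [0, 0, 0]], "grip": [1, 1, 1, 1, 1]}}

```text
time_s: 5.1
position: [0.4755, 0.3201, 0.0415]
tcp_rot: [[0.589, 0.001, 0.808], [-0.808, 0.0, 0.589], [0.0, -1.0, 0.001]]
force: [2.1, 1.8, -0.8]
opening: 0.25
```

Request:
{"op": "arm_command", "data": {"translation": [[0, -0.15, 0], [0, -0.4, 0], [0, -0.7, 0], [0, -1, 0], [0, -1, 0]], "rotation": [[0, 0, 0], [0, 0, 0], [0, 0, 0], [0, 0, 0], [0, 0, 0]], "grip": [1, 1, 1, 1, 1]}}

```text
time_s: 5.6
position: [0.4747, 0.32, 0.1237]
tcp_rot: [[0.589, 0.002, 0.808], [-0.808, 0.001, 0.589], [0.001, -1.0, 0.002]]
force: [1.1, 0.2, -5.8]
opening: 0.249
```

Request:
{"op": "arm_command", "data": {"translation": [[0, -0.3, 0], [0, -0.6, 0], [0, -0.9, 0], [0, -1, 0], [0, -1, 0]], "rotation": [[0, 0, 0], [0, 0, 0], [0, 0, 0], [0, 0, 0], [0, 0, 0]], "grip": [1, 1, 1, 1, 1]}}

```text
time_s: 6.1
position: [0.4742, 0.3196, 0.2011]
tcp_rot: [[0.589, -0.001, 0.808], [-0.808, -0.0, 0.589], [-0.0, -1.0, -0.001]]
force: [0.7, 0.2, -7.1]
opening: 0.252
```

```bash
python3 - <<'E'
from h import *
go([.549,.0225,.23])
T=cam('top');S=cam('side')
cv2.imwrite('pics/w2.png',np.hstack([cv2.resize(T['image'][190:310,110:230],(400,400)),cv2.resize(S['image'][90:210,215:335],(400,400))]))
E
```

```text
t 6.1 pos [0.4742 0.3196 0.2011] phi 36.1 shares [ 3.552 -0.361 -1.433] ry 0 F [ 0.7  0.2 -7.1] op 0.252
```

View pics/w2.png

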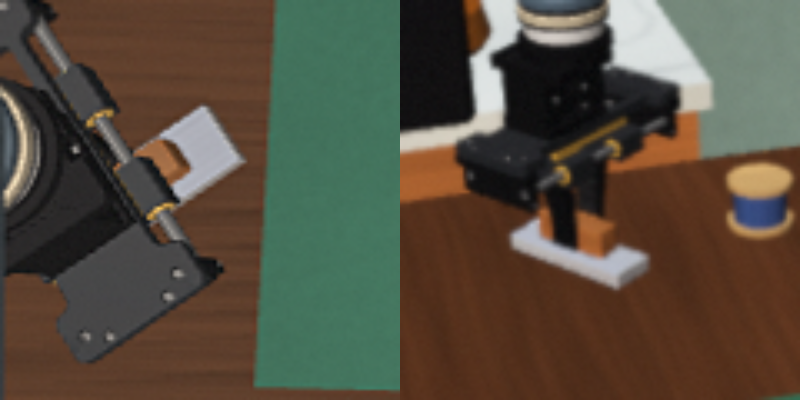

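The weight is held level at its middle. I carry it over at about 0.235 m.

Request:
{"op": "arm_command", "data": {"translation": [[0.15, -0.2, -0.06], [0.4, -0.4, -0.16], [0.7, -0.42, -0.28], [0.9, -0.42, -0.36], [0.9, -0.42, -0.36]], "rotation": [[0, 0, 0], [0, 0, 0], [0, 0, 0], [0, 0, 0], [0, 0, 0]], "grip": [1, 1, 1, 1, 1]}}

```text
time_s: 6.7
position: [0.4934, 0.2423, 0.2331]
tcp_rot: [[0.587, -0.004, 0.81], [-0.81, -0.002, 0.587], [-0.0, -1.0, -0.004]]
force: [-0.5, 0.5, -5.7]
opening: 0.252
```

Request:
{"op": "arm_command", "data": {"translation": [[0.25, 0, -0.1], [0.5, 0, -0.2], [0.75, 0, -0.3], [0.9, 0, -0.36], [0.9, 0, -0.36]], "rotation": [[0, 0, 0], [0, 0, 0], [0, 0, 0], [0, 0, 0], [0, 0, 0]], "grip": [1, 1, 1, 1, 1]}}

```text
time_s: 7.2
position: [0.513, 0.1686, 0.2339]
tcp_rot: [[0.587, -0.002, 0.809], [-0.809, -0.0, 0.587], [-0.001, -1.0, -0.002]]
force: [-0.1, 0.3, -6.1]
opening: 0.252
```

Request:
{"op": "arm_command", "data": {"translation": [[0.25, 0, -0.1], [0.5, 0, -0.2], [0.75, 0, -0.3], [0.9, 0, -0.36], [0.9, 0, -0.36]], "rotation": [[0, 0, 0], [0, 0, 0], [0, 0, 0], [0, 0, 0], [0, 0, 0]], "grip": [1, 1, 1, 1, 1]}}

```text
time_s: 7.7
position: [0.5326, 0.0939, 0.2346]
tcp_rot: [[0.588, -0.0, 0.809], [-0.809, 0.0, 0.588], [-0.0, -1.0, 0.0]]
force: [-0.8, 0.1, -6.6]
opening: 0.249
```

Request:
{"op": "arm_command", "data": {"translation": [[0.25, 0, -0.1], [0.5, 0, -0.2], [0.75, 0, -0.3], [0.85, 0, -0.35], [0.85, 0, -0.35]], "rotation": [[0, 0, 0], [0, 0, 0], [0, 0, 0], [0, 0, 0], [0, 0, 0]], "grip": [1, 1, 1, 1, 1]}}

```text
time_s: 8.2
position: [0.5497, 0.0231, 0.2348]
tcp_rot: [[0.588, -0.0, 0.809], [-0.809, 0.001, 0.588], [-0.001, -1.0, 0.0]]
force: [0.4, 0.4, -6.1]
opening: 0.25
```

```bash
python3 - <<'E'
from h import *
go([.549,.0225,.195])
T=cam('top');S=cam('side')
s=bot.read_state();p=np.array(s['position']);R=np.array(s['tcp_rot'])
print('end est from w2:',np.mean([onz(T,q,.174) for q in[(172.1,222.1),(182.9,237.4)]],0),'expected',np.array([.4742,.3196])+.06*np.array([.589,-.808]))
I=[]
for c,o in((T,(245,155)),(S,(265,160))):
    im=c['image'].copy()
    B=np.array([[sx*.06,.041-.014*k,sy*.02] for k in(0,1) for sx,sy in((1,1),(1,-1),(-1,-1),(-1,1))])@R.T+p
    for q in proj(c,B): cv2.circle(im,tuple(int(round(v*8)) for v in q),6,(0,0,255),-1,shift=3)
    I.append(cv2.resize(im[o[1]:o[1]+120,o[0]:o[0]+120],(400,400),interpolation=cv2.INTER_CUBIC))
cv2.imwrite('pics/d1.png',np.hstack(I))
E
```

```text
t 8.2 pos [0.5497 0.0231 0.2348] phi 36.0 shares [ 0.002  0.497 -0.011] ry 0 F [ 0.4  0.4 -6.1] op 0.25
end est from w2: [0.50599939 0.26896395 0.174     ] expected [0.50954 0.27112]
```

View pics/d1.png

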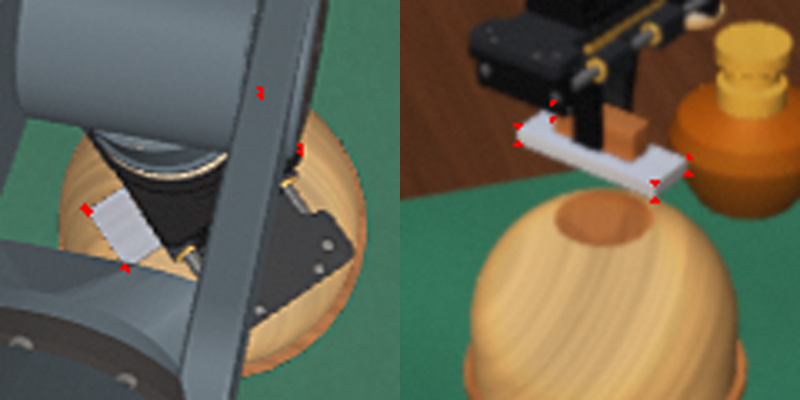

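The predicted bar corners match to about 2–3 mm. I lower it gently, with a 1.5 mm correction to +y.

Request:
{"op": "arm_command", "data": {"translation": [[-0.01, 0.1, 0], [-0.015, 0.22, 0.005], [-0.015, 0.34, 0.005], [-0.015, 0.43, 0.005], [-0.015, 0.49, 0.005]], "rotation": [[0, 0, 0], [0, 0, 0], [0, 0, 0], [0, 0, 0], [0, 0, 0]], "grip": [1, 1, 1, 1, 1]}}

```text
time_s: 8.8
position: [0.5488, 0.0245, 0.1944]
tcp_rot: [[0.589, -0.002, 0.808], [-0.808, 0.0, 0.589], [-0.001, -1.0, -0.001]]
force: [0.2, 0.5, -6.1]
opening: 0.249
```

Request:
{"op": "arm_command", "data": {"translation": [[0, 0.01, 0], [0, 0.02, 0], [0, 0.03, 0], [0, 0.03, 0]], "rotation": [[0, 0, 0], [0, 0, 0], [0, 0, 0], [0, 0, 0]], "grip": [1, 1, 1, 1]}}

```text
time_s: 9.2
position: [0.5495, 0.0241, 0.1936]
tcp_rot: [[0.589, 0.001, 0.808], [-0.808, -0.0, 0.589], [0.0, -1.0, 0.0]]
force: [-0.1, -0.5, -5.9]
opening: 0.248
```

Request:
{"op": "arm_command", "data": {"translation": [[0, 0.01, 0], [0, 0.02, 0], [0, 0.02, 0]], "rotation": [[0, 0, 0], [0, 0, 0], [0, 0, 0]], "grip": [1, 1, 1]}}

```text
time_s: 9.5
position: [0.5493, 0.0242, 0.1917]
tcp_rot: [[0.589, -0.0, 0.808], [-0.808, 0.0, 0.589], [-0.0, -1.0, -0.0]]
force: [-0.7, 0.6, -6.3]
opening: 0.25
```

```bash
python3 -c "
from h import *
go([.549,.024,.190])"
```

```text
t 9.5 pos [0.5493 0.0242 0.1917] phi 36.1 shares [ 0.     0.021 -0.004] ry 0 F [-0.7  0.6 -6.3] op 0.25
```

Request:
{"op": "arm_command", "data": {"translation": [[0, 0.01, 0], [0, 0.015, 0], [0, 0.015, 0]], "rotation": [[0, 0, 0], [0, 0, 0], [0, 0, 0]], "grip": [1, 1, 1]}}

```text
time_s: 9.8
position: [0.5494, 0.0242, 0.1914]
tcp_rot: [[0.589, 0.001, 0.808], [-0.808, -0.0, 0.589], [0.0, -1.0, 0.0]]
force: [-2.0, 0.4, 1.9]
opening: 0.248
```

Request:
{"op": "arm_command", "data": {"translation": [[0, 0.005, 0], [0, 0.01, 0], [0, 0.01, 0]], "rotation": [[0, 0, 0], [0, 0, 0], [0, 0, 0]], "grip": [1, 1, 1]}}

```text
time_s: 10.1
position: [0.5494, 0.0242, 0.1913]
tcp_rot: [[0.589, 0.001, 0.808], [-0.808, -0.0, 0.589], [0.001, -1.0, 0.001]]
force: [-3.2, -0.2, 7.5]
opening: 0.251
```

Request:
{"op": "arm_command", "data": {"translation": [[0, -0.01, 0], [0, -0.015, 0], [0, -0.015, 0]], "rotation": [[0, 0, 0], [0, 0, 0], [0, 0, 0]], "grip": [1, 1, 1]}}

```text
time_s: 10.4
position: [0.5494, 0.0242, 0.1913]
tcp_rot: [[0.589, 0.0, 0.808], [-0.808, -0.0, 0.589], [0.0, -1.0, 0.0]]
force: [-2.0, 1.1, 5.4]
opening: 0.249
```

Request:
{"op": "arm_command", "data": {"translation": [[0, 0, 0], [0, 0, 0], [0, 0, 0], [0, 0, 0], [0, 0, 0]], "rotation": [[0, 0, 0], [0, 0, 0], [0, 0, 0], [0, 0, 0], [0, 0, 0]], "grip": [0.4, 0.3, 0.2, 0, -0.2]}}

```text
time_s: 10.9
position: [0.5495, 0.0242, 0.1909]
tcp_rot: [[0.589, 0.0, 0.808], [-0.808, -0.0, 0.589], [0.0, -1.0, 0.0]]
force: [0.9, 0.6, -0.1]
opening: 0.5
```

Request:
{"op": "arm_command", "data": {"translation": [[0, 0, 0], [0, 0, 0], [0, 0, 0], [0, 0, 0], [0, 0, 0]], "rotation": [[0, 0, 0], [0, 0, 0], [0, 0, 0], [0, 0, 0], [0, 0, 0]], "grip": [-0.3, -0.3, -0.3, -0.3, -0.3]}}

```text
time_s: 11.4
position: [0.5493, 0.0242, 0.191]
tcp_rot: [[0.589, 0.0, 0.808], [-0.808, -0.0, 0.589], [0.0, -1.0, 0.0]]
force: [-0.1, -0.8, 0.2]
opening: 0.651
```

```bash
python3 - <<'E'
from h import *
go([.549,.024,.190])
S=cam('side')
cv2.imwrite('pics/d2.png',cv2.resize(S['image'][150:270,255:395],(700,600),interpolation=cv2.INTER_CUBIC))
E
```

```text
t 11.4 pos [0.5493 0.0242 0.191 ] phi 36.1 shares [-0.     0.012 -0.005] ry 0 F [-0.1 -0.8  0.2] op 0.651
```

View pics/d2.png

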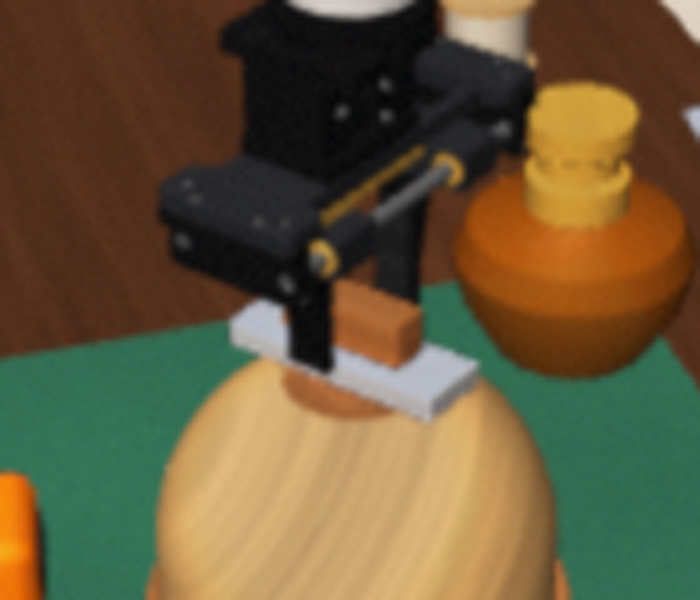

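The weight (bar at (350,360)) rests on the cap and is let go. I rise straight up, then go to the dial.

Request:
{"op": "arm_command", "data": {"translation": [[0, -0.2, 0], [0, -0.5, 0], [0, -0.9, 0], [0, -1, 0], [0, -1, 0]], "rotation": [[0, 0, 0], [0, 0, 0], [0, 0, 0], [0, 0, 0], [0, 0, 0]], "grip": [-0.3, -0.3, -0.3, -0.3, -0.3]}}

```text
time_s: 11.95
position: [0.5501, 0.0241, 0.2723]
tcp_rot: [[0.589, 0.004, 0.808], [-0.808, -0.001, 0.589], [0.003, -1.0, 0.003]]
force: [-0.1, 1.1, -0.4]
opening: 0.649
```

```bash
python3 - <<'E'
from h import *
go([.5475,-.3375,.15],40)
S=cam('side')
cv2.imwrite('pics/d3.png',np.hstack([cv2.resize(S['image'][180:280,265:395],(400,308),interpolation=cv2.INTER_CUBIC),cv2.resize(S['image'][330:405,330:430],(400,308),interpolation=cv2.INTER_CUBIC)]))
E
```

```text
t 11.95 pos [0.5501 0.0241 0.2723] phi 36.1 shares [ 3.629  1.531 -2.693] ry -0.065 F [-0.1  1.1 -0.4] op 0.649
```

View pics/d3.png

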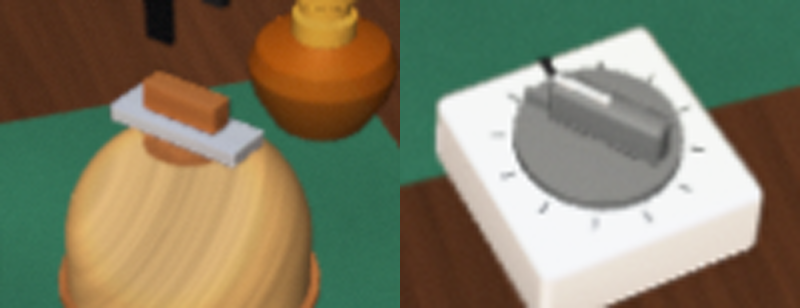

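Request:
{"op": "arm_command", "data": {"translation": [[0.4, 0, -0.3], [0.8, 0, -0.6], [0.9, 0, -0.67]], "rotation": [[0, 0, 0], [0, 0, 0], [0, 0, 0]], "grip": [-0.5, -0.7, -1]}}

```text
time_s: 12.3
position: [0.5477, -0.0685, 0.2691]
tcp_rot: [[0.587, -0.003, 0.81], [-0.81, -0.001, 0.587], [-0.001, -1.0, -0.003]]
force: [0.2, 0.8, 0.9]
opening: 0.839
```

Request:
{"op": "arm_command", "data": {"translation": [[0.4, 0, -0.3], [0.8, 0.2, -0.6], [0.91, 0.3, -0.68]], "rotation": [[0, 0, 0], [0, 0, 0], [0, 0, 0]], "grip": [-1, -1, -1]}}

```text
time_s: 12.6
position: [0.5465, -0.1591, 0.2446]
tcp_rot: [[0.586, -0.003, 0.81], [-0.81, 0.0, 0.586], [-0.002, -1.0, -0.002]]
force: [-0.1, 0.2, -0.5]
opening: 0.99
```

Request:
{"op": "arm_command", "data": {"translation": [[0.4, 0.2, -0.3], [0.8, 0.5, -0.6], [0.91, 0.6, -0.68]], "rotation": [[0, 0, 0], [0, 0, 0], [0, 0, 0]], "grip": [-1, -1, -1]}}

```text
time_s: 12.9
position: [0.5449, -0.2492, 0.1954]
tcp_rot: [[0.587, -0.004, 0.81], [-0.81, 0.002, 0.587], [-0.004, -1.0, -0.002]]
force: [0.9, 0.6, 0.1]
opening: 1.003
```

Request:
{"op": "arm_command", "data": {"translation": [[0.4, 0.2, -0.3], [0.8, 0.5, -0.6], [0.91, 0.6, -0.67], [0.91, 0.6, -0.67]], "rotation": [[0, -0.03, 0], [0, -0.065, 0], [0, -0.065, 0], [0, -0.065, 0]], "grip": [-1, -1, -1, -1]}}

```text
time_s: 13.3
position: [0.5448, -0.3372, 0.1484]
tcp_rot: [[0.641, -0.003, 0.768], [-0.768, 0.004, 0.641], [-0.005, -1.0, -0.0]]
force: [-0.5, 0.8, 0.4]
opening: 1.0
```

```bash
python3 - <<'E'
from h import *
go([.5475,-.3375,.081],40)
T=cam('top');S=cam('side')
s=bot.read_state();p=np.array(s['position'])
q=proj(S,[[p[0],p[1],.077]])[0];print(q)
i=S['image'].copy();cv2.circle(i,tuple(int(v*8) for v in q),8,(0,0,255),-1,shift=3)
cv2.imwrite('pics/t1.png',np.hstack([cv2.resize(T['image'][170:280,420:530],(400,400)),cv2.resize(i[290:400,320:430],(400,400))]))
E
```

```text
t 13.3 pos [ 0.5448 -0.3372  0.1484] phi 39.9 shares [0.029 0.843 0.024] ry -0.002 F [-0.5  0.8  0.4] op 1.0
[376.70373282 352.57831845]
```

View pics/t1.png

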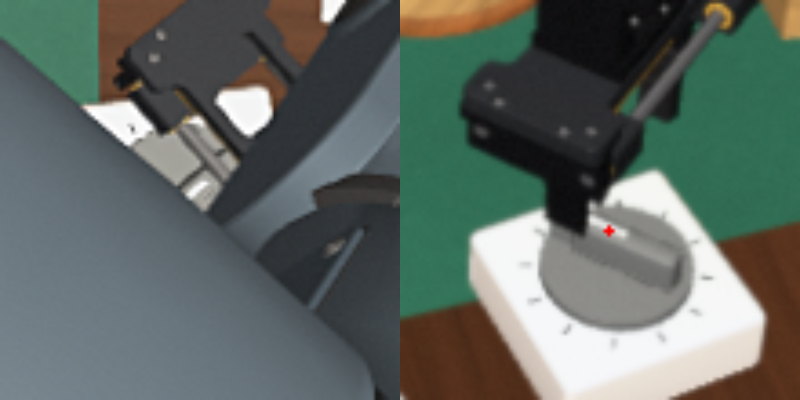

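The TCP is over the grip bar near the axis and the jaws are square to the bar. I go down, close and turn.

Request:
{"op": "arm_command", "data": {"translation": [[0.02, 0.35, 0.01], [0.03, 0.65, 0.02], [0.03, 0.82, 0.025], [0.03, 0.84, 0.025], [0.03, 0.84, 0.025]], "rotation": [[0, 0, 0], [0, 0, 0], [0, 0, 0], [0, 0, 0], [0, 0, 0]], "grip": [-1, -1, -1, -1, -0.5]}}

```text
time_s: 13.9
position: [0.5494, -0.3374, 0.0844]
tcp_rot: [[0.643, 0.0, 0.765], [-0.765, -0.0, 0.643], [0.0, -1.0, 0.0]]
force: [-0.8, 0.2, 0.6]
opening: 0.969
```

Request:
{"op": "arm_command", "data": {"translation": [[0, 0, 0], [0, 0, 0], [0, 0, 0], [0, 0, 0], [0, 0, 0]], "rotation": [[0, 0, 0], [0, 0, 0], [0, 0, 0], [0, 0, 0], [0, 0, 0]], "grip": [0, 0.5, 0.7, 1, 1]}}

```text
time_s: 14.4
position: [0.5489, -0.3384, 0.084]
tcp_rot: [[0.643, 0.0, 0.766], [-0.766, -0.0, 0.643], [0.0, -1.0, 0.0]]
force: [0.2, -0.1, -0.0]
opening: 0.541
```

Request:
{"op": "arm_command", "data": {"translation": [[0, 0, 0], [0, 0, 0], [0, 0, 0], [0, 0, 0], [0, 0, 0]], "rotation": [[0, 0, 0], [0, 0, 0], [0, 0, 0], [0, 0, 0], [0, 0, 0]], "grip": [1, 1, 1, 1, 1]}}

```text
time_s: 14.9
position: [0.5497, -0.3377, 0.0837]
tcp_rot: [[0.642, 0.002, 0.767], [-0.767, 0.001, 0.642], [0.0, -1.0, 0.002]]
force: [3.5, 3.2, -0.7]
opening: 0.156
```

```bash
python3 -c "
from h import *
go([.5475,-.3375,.081],4.8);print(bot.read_state()['moment'])"
```

```text
t 14.9 pos [ 0.5497 -0.3377  0.0837] phi 40.0 shares [-0.019  0.034 -0.019] ry 0.586 F [ 3.5  3.2 -0.7] op 0.156
[ 0.30740792 -0.44278361 -0.05702692]
```

Request:
{"op": "arm_command", "data": {"translation": [[0, 0, 0], [0, 0, 0], [0, 0, 0], [0, 0, 0], [0, 0, 0]], "rotation": [[0, 0.07, 0], [0, 0.14, 0], [0, 0.21, 0], [0, 0.28, 0], [0, 0.3, 0]], "grip": [1, 1, 1, 1, 1]}}

```text
time_s: 15.4
position: [0.5501, -0.3375, 0.0837]
tcp_rot: [[0.373, 0.002, 0.928], [-0.928, 0.001, 0.373], [0.0, -1.0, 0.002]]
force: [3.9, 3.8, -1.8]
opening: 0.159
```

Request:
{"op": "arm_command", "data": {"translation": [[0, 0, 0], [0, 0, 0], [0, 0, 0], [0, 0, 0], [0, 0, 0]], "rotation": [[0, 0.07, 0], [0, 0.14, 0], [0, 0.21, 0], [0, 0.285, 0], [0, 0.285, 0]], "grip": [1, 1, 1, 1, 1]}}

```text
time_s: 15.9
position: [0.5505, -0.3373, 0.0837]
tcp_rot: [[0.084, 0.003, 0.996], [-0.996, 0.001, 0.084], [-0.001, -1.0, 0.003]]
force: [5.2, 3.5, -2.0]
opening: 0.156
```

```bash
python3 -c "
from h import *
go([.5475,-.3375,.081],4.8);print(bot.read_state()['moment'])"
```

```text
t 15.9 pos [ 0.5505 -0.3373  0.0837] phi 4.8 shares [-0.001  0.034 -0.038] ry 0.0 F [ 5.2  3.5 -2. ] op 0.156
[ 0.50130204 -0.78653067 -0.03936589]
```

Release, rise, and move back to uncover the dial.

Request:
{"op": "arm_command", "data": {"translation": [[0, 0, 0], [0, 0, 0], [0, 0, 0], [0, 0, 0], [0, 0, 0]], "rotation": [[0, 0, 0], [0, 0, 0], [0, 0, 0], [0, 0, 0], [0, 0, 0]], "grip": [0, -0.5, -1, -1, -1]}}

```text
time_s: 16.4
position: [0.5486, -0.3385, 0.0838]
tcp_rot: [[0.085, -0.0, 0.996], [-0.996, -0.0, 0.085], [0.0, -1.0, -0.0]]
force: [0.4, -0.4, -0.2]
opening: 0.526
```

Request:
{"op": "arm_command", "data": {"translation": [[0, 0, 0], [0, -0.2, 0], [0, -0.5, 0], [0, -0.9, 0], [0, -1, 0]], "rotation": [[0, 0, 0], [0, 0, 0], [0, 0, 0], [0, 0, 0], [0, 0, 0]], "grip": [-1, -1, -1, -1, -1]}}

```text
time_s: 16.9
position: [0.5509, -0.3399, 0.1686]
tcp_rot: [[0.085, 0.006, 0.996], [-0.996, -0.005, 0.085], [0.006, -1.0, 0.006]]
force: [0.4, -0.7, 0.5]
opening: 0.959
```

Request:
{"op": "arm_command", "data": {"translation": [[0.3, -0.4, 0], [0.8, -0.8, 0], [1, -0.8, 0]], "rotation": [[0, 0, 0], [0, 0, 0], [0, 0, 0]], "grip": [-1, -1, -1]}}

```text
time_s: 17.2
position: [0.5579, -0.423, 0.234]
tcp_rot: [[0.084, 0.008, 0.996], [-0.996, -0.01, 0.084], [0.011, -1.0, 0.007]]
force: [0.9, -0.3, -0.2]
opening: 1.0
```

Request:
{"op": "arm_command", "data": {"translation": [[0.4, 0, -0.3], [0.9, 0, -0.6], [1, 0, -0.8], [1, 0, -0.8]], "rotation": [[0, 0, 0], [0, 0, 0], [0, 0, 0], [0, 0, 0]], "grip": [-1, -1, -1, -1]}}

```text
time_s: 17.6
position: [0.4962, -0.5049, 0.2274]
tcp_rot: [[0.081, -0.001, 0.997], [-0.997, 0.001, 0.081], [-0.001, -1.0, -0.001]]
force: [0.0, 1.6, 0.4]
opening: 1.004
```

```bash
python3 - <<'E'
from h import *
go([.5475,-.3375,.081],4.8)
T=cam('top');S=cam('side')
for n in('timer_pointer','timer_mark','timer_grip'): print(n,[(px(d['point']).round(1),round(d['conf'],2)) for d in models.spot_point('top',n)])
cv2.imwrite('pics/t2.png',np.vstack([np.hstack([cv2.resize(T['image'][182:242+15,430:530],(400,300),interpolation=cv2.INTER_CUBIC),cv2.resize(T['image'][160:280,250:410],(400,300))]),np.hstack([cv2.resize(S['image'][330:405,330:430],(400,300),interpolation=cv2.INTER_CUBIC),cv2.resize(S['image'][190:280,270:390],(400,300),interpolation=cv2.INTER_CUBIC)])]))
E
```

```text
t 17.6 pos [ 0.4962 -0.5049  0.2274] phi 4.7 shares [-2.031  1.831  0.811] ry -0.002 F [0.  1.6 0.4] op 1.004
timer_pointer [(array([454.3, 224.1]), 0.8), (array([305.3, 223.4]), 0.19)]
timer_mark [(array([451.3, 224.5]), 0.92)]
timer_grip [(array([471.9, 221.2]), 0.87)]
```

View pics/t2.png

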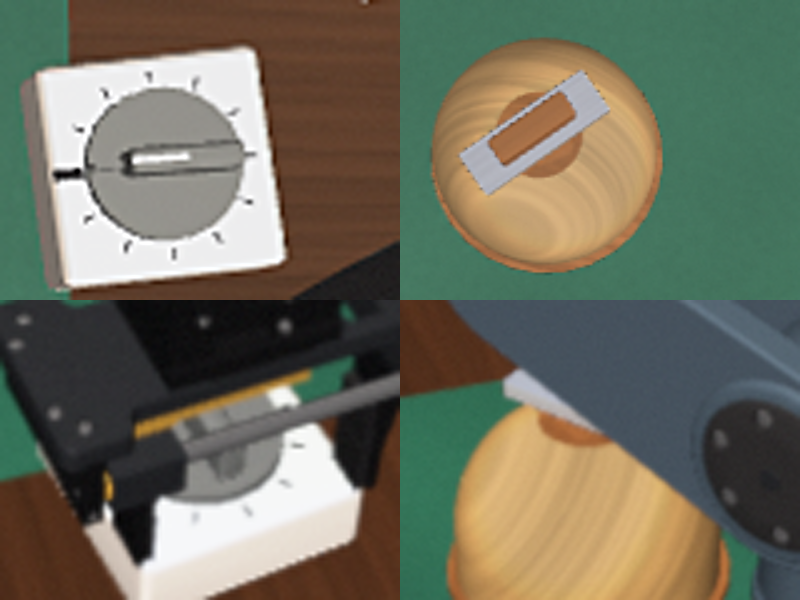

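The pointer runs straight to the bold mark (tip (90,170), mark (66,174)). The bar is centred on the cap, and the arm is clear.

```bash
python3 -c "
from h import *
print(bot.hand_in())"
```

```text
the job is handed in; nothing more can be done
None
```

I put the pressing weight on the crown of the dome and turned the middle-sized timer's dial to its bold mark. Then I backed the arm off and handed the job in at about 17.6 s. No verdict was reported.

- **Weight:** I set it down until the force reading showed contact, then eased the fingers open. Pictures after release and at the end show it centred on the cap. It looked level in the side view just after release. In the last side picture the arm hid most of it, so there the centring rests on the top view.
- **Dial:** I turned it about 35° clockwise. In the last top view the pointer and the mark line up to about 1°.
- **Other things:** The arm kept clear of the lamp, tape measure, bead tray and marker pen, and no unexpected force showed. I did not measure their positions again at the end.
- **Disagreement:** While the weight was held over the dome, the top camera put the bar about 3 mm from where the arm's position said it was. The side camera agreed with the arm, so I corrected by half that, well inside the tolerance.

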